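# Make the breaker test station ready: regulator to zero, test drawer home

### The job

Get the breaker test station ready: first turn the black three-arm knob on the round transformer all the way down, anticlockwise seen from above, through its click, and press it firmly against its zero stop. Only then push the test box's open drawer home over its catch and press it firmly against its stop too. Firmly means a push of at least 10 N that lasts a moment, never more than 35 N; leave everything else on the bench where it is.

Things in the scene. Friction and masses are not known exactly. Their poses are not given: they have to be found in the camera images.
- variac: Variable transformer, fixed to the bench: round grey slotted case, 160 mm in diameter and 152 mm high, with an aluminium dial plate of tick marks on top and a black terminal block (reaching 94 mm from the axis, 44 mm high) at the foot of its front. Origin: centre of its underside; z up, x points from the front to the back. The knob turns on its vertical axis, in the middle of the top.
- knob_axis (a point): Point on the knob's vertical axis, 176.5 mm above the bench; does not move when it turns. The black knob: a flat skirt 50 mm in radius, its top 160 mm above the bench; a hub 24 mm in radius; three equal arms 120 degrees apart, 20 to 23 mm wide, round-ended, reaching 56 mm from the axis, standing 163 to 190 mm above the bench. The closed fingertips fit from above into the gaps between the arms.
- knob_pointer (a point): Outer end of the knob's pointer arm (the one with the white line along it), 56 mm from the axis, 176.5 mm above the bench; it goes round with the knob.
- knob (a joint): Knob angle, rad: 0 at the zero stop, growing clockwise seen from above to 5.4 at the upper stop. At 0 the pointer arm bears 2.70 rad from the case's x axis towards its y. Rubs at 0.1 N m. The zero click resists from 0.30 down to 0.08 (up to 0.5 N m, about 11 N at an arm): let go there, it springs back to about 0.31; below 0.06 it snaps to 0 by itself and stays.
- testbox: Test box, fixed to the bench: grey steel case 200 mm deep (x), 200 mm wide (y), 112 mm high, open at the front for one drawer. Origin on the bench under the middle of the width, 60 mm behind the case's front edge; x points into the box (the way the drawer goes in), z up. Two low lamps stand on its top near the rear corners.
- drawer_face (a point): Centre of the flat outer face of the drawer's front plate, 57 mm above the bench; travels with the drawer. The plate is 192 mm wide, 90 mm high (12 to 102 mm above the bench), with a recessed pull, nothing standing proud. A four-pole breaker is clipped to a rail in the drawer behind it.
- drawer_home (a point): Where the centre of the drawer's face lies when the drawer is fully home (12 mm in front of the case); fixed to the test box.
- drawer (a joint): How far the drawer stands open, m: 0 fully home, up to 0.11. It slides along the test box's x axis (in = +x) and rubs at about 2 N. A spring catch resists from 0.0125 to 0.0035 (up to 11 N); let go there and it springs back to 0.015 to 0.022; below 0.0025 it pulls itself to 0 and stays.
- breaker_top: Loose three-pole breaker, 80 by 54 by 62 mm, lying on the test box's top behind the middle. Leave alone. Origin: centre of its underside.
- breaker_mid: Loose two-pole breaker, 80 by 36 by 62 mm, on the bench between the transformer and the test box. Leave alone. Origin: centre of its underside.
- driver: Straight electric screwdriver, 225 mm long and 40 mm high, lying on the bench at the left front. Leave alone. Origin: on the bench under the middle of its length.
- parts_tray: Grey tray of small parts, 150 by 220 by 60 mm, at the left. Leave alone. Origin: centre of its underside.
- meter: Hand multimeter lying flat, 165 by 80 by 44 mm, at the right. Leave alone. Origin: centre of its underside.
- contactor: Contactor, 75 by 45 by 88 mm, at the right. Leave alone. Origin: centre of its underside.
- bottle: White plastic bottle, 52 mm in diameter and 130 mm high, at the right front. Leave alone. Origin: centre of its underside.

How it is judged:
By the outcome, as a careful person would: the job done as asked, in the order asked, and still so for the second after the job is handed in, with the robot touching nothing.
It also fails if it takes over 66 s, if anything falls off the work surface, if the arm or the gripper's body presses on something with over 40 N, if the wrist force passes 120 N, or if a joint passes its speed limit or range.

### The arm

A 7-joint arm with a two-finger parallel gripper is mounted at the origin on the work surface. World frame = base frame: x ahead of the robot, y to its left, z up, the work surface at z = 0. Lengths are in m, angles in rad, forces in N, time in s.
With the tool pointing down it reaches from about 0.425 to 0.95 m from the base axis. Payload 4.7 kg.
Tool frame: the origin (TCP) lies on the centre line of the jaws, within the pads' length; the fingertips stand robot.nose_length ahead of it and the grasp point (between the pads) lies 8 mm behind it (robot.nose_length is the distance from the TCP to the fingertips, in m); z points along the fingers, x is the direction in which the jaws open and shut, and the axes are right-handed (so a half turn about z gives the same grasp; the last joint's range is limited). The gripper opens to 85 mm and grips with 20 to 120 N. Pads are 22 mm wide; open, the fingers measure 114 mm over their backs; the gripper's body (76 mm by 85 mm) begins 54 mm behind the grasp point. The pads swing forward as they close: fully open they stand 13 mm farther back than shut.
Start: joints at [-1.318, 0.469, -0.049, 1.532, 0.024, 1.141, -0.082], TCP at [0.188, 0.648, 0.242] pointing down, gripper open.
Joint ranges: [-2.59, 2.59], [-0.33, 1.99], [-1.39, 1.29], [0.1, 2.45], [-1.04, 4.18], [0.21, 1.99], [-2.66, 2.66]. Speed limits (rad/s): [2.57, 2.57, 3.14, 3.14, 3.14, 3.14, 3.14].

### API

Orientations are given as [roll, pitch, yaw] about the fixed x, y, z axes, in that order (R = Rz(yaw) Ry(pitch) Rx(roll)).
In Python, from plant import robot gives the robot as it stands. Calls block until the motion is done:
- robot.goto(position, orientation): joint-space move of the TCP to a pose.
- robot.move_straight(position, vel=0.15, attitude=None, contact_N=None): straight line of the TCP; attitude=None keeps the orientation; vel is the mean speed in m/s. With contact_N (N) it stops when the force on the tool has changed by that much, and returns True; else False.
- robot.move_joints(angles): joint-space move.
- robot.grip(opening, strength=None): opening from 0.0 (shut) to 1.0 (fully open); strength is the grip in N (None keeps the last); returns when the fingers have stopped.
- robot.sleep(seconds).
- robot.inverse_kinematics(position, orientation): joint angles nearest the present ones, or None.
- robot.sense(): the state.
- robot.grab_frame(name): name is "scene" or "side" or "wrist"; returns a dict with "image" (400x640x3 uint8, red, green, blue), "range_z" (400x640 float32, m along the optical axis (not along the pixel's ray), 0 where there is no reading), "fx", "fy", "cx", "cy" (pixels), "R" (3x3) and "t" (3): a world point X has camera coordinates R X + t. Camera axes: x right, y down, z forward; pixel columns grow to the right and rows downward; lengths in m; the calibration is good to about 2 mm. A picture is of the moment at which its call begins.
A pose or a line that the arm cannot do raises robot.IKError and nothing moves.
- robot.close_job(): hands the job in, once; it reports no verdict.
The state is a dict: "t": time; "joint_pos": joint angles; "joint_velocities": joint speeds; "effort": joint torques, N m; "tcp_pos": TCP position; "tcp_rot": TCP orientation; "wrist_force": force on the tool from outside, world axes, zero at the start; "torque": the same for the moment, N m; "opening": opening from 0.0 (shut) to 1.0 (fully open).
Only numpy, scipy, OpenCV 4.12 (cv2) and the standard library are available. Lean on these libraries where they do the work, as an engineer would, in place of code of your own. Each camera call takes 0.05 s, during which the arm holds its last target.

## Working session

There is one attempt and no reset: what is moved stays moved. The work goes in short steps, each a Python script; the robot and the scene stay as the last script left them, time stands still between calls to the robot, and variables do not carry over. Pictures are saved under pics/ and viewed, and the job is handed in when it is done.

```bash
ls; mkdir -p pics; python3 - <<'E'
from plant import robot
import cv2
s=robot.sense();print(s['t'],s['tcp_pos'],s['tcp_rot'],robot.nose_length,s['wrist_force'])
import pickle
for n in ["scene","side","wrist"]:
    f=robot.grab_frame(n);cv2.imwrite(f"pics/{n}0.png",f["image"][:,:,::-1]);pickle.dump(f,open(f"{n}0.pkl","wb"))
    print(n,f['fx'],f['cx'],f['cy'],(-f['R'].T@f['t']).round(3))
E
```

```text
pics
0.0 [0.18754571 0.64785062 0.24125534] [3.14154253e+00 1.93645100e-03 1.28897805e+00] 0.011 [ 0.14864241  0.39702149 -0.61567911]
scene 465.4799363331143 323.79528978146516 206.10519624876616 [1.218 1.164 1.136]
side 486.3008683267838 327.4028001286475 202.15816236989937 [-0.068 -0.881  1.375]
wrist 285.6049905708743 319.28679219774085 197.81103163364855 [0.123 0.667 0.373]
```

View pics/scene0.png

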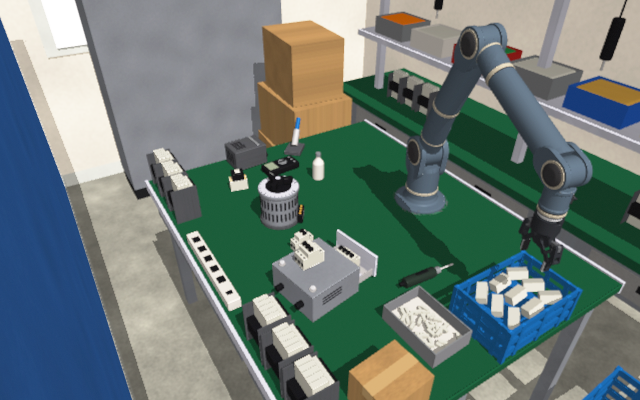

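View pics/side0.png

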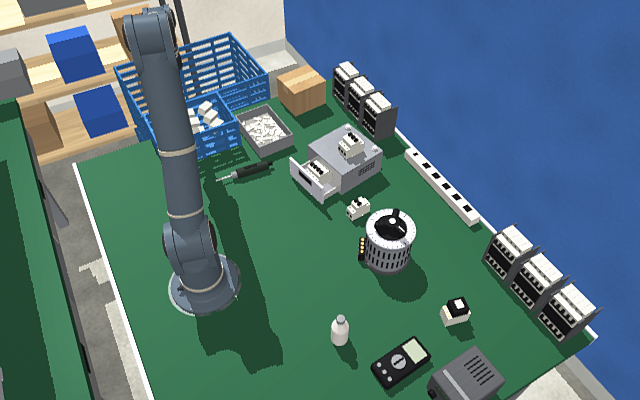

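The scene view shows the variac near (280,200) with its knob at (280,184), and the test box near (317,270) with its drawer opening towards the robot (plate about (355,253)). In the side view the knob is at (388,222) and the drawer plate at (312,180). I'll get rough positions and then look with the wrist camera.

```bash
cat > h.py <<'E'
import numpy as np,cv2,pickle
def pt(f,u,v):
    z=f['range_z'][int(v),int(u)]
    c=np.array([(u-f['cx'])/f['fx']*z,(v-f['cy'])/f['fy']*z,z]);return f['R'].T@(c-f['t'])
def plane(f,uv,h):
    uv=np.atleast_2d(uv).astype(float)
    d=np.c_[(uv[:,0]-f['cx'])/f['fx'],(uv[:,1]-f['cy'])/f['fy'],np.ones(len(uv))]@f['R']
    o=-f['R'].T@f['t'];return o+d*((h-o[2])/d[:,2])[:,None]
def proj(f,X):
    c=np.atleast_2d(X)@f['R'].T+f['t'];return np.c_[c[:,0]/c[:,2]*f['fx']+f['cx'],c[:,1]/c[:,2]*f['fy']+f['cy']]
def cloud(f):
    v,u=np.mgrid[:400,:640];z=f['range_z']
    c=np.stack([(u-f['cx'])/f['fx']*z,(v-f['cy'])/f['fy']*z,z],-1);P=(c-f['t'])@f['R'];P[z==0]=np.nan;return P
E
python3 - <<'E'
from h import *
for n,ps in (("scene",[(280,184),(317,270),(370,265),(345,238),(377,236),(363,278)]),("side",[(388,222),(340,150),(312,180),(291,160),(337,188),(358,208)])):
    f=pickle.load(open(n+'0.pkl','rb'))
    for p in ps: print(n,p,pt(f,*p).round(3))
    x0,y0,x1,y1=(240,160,400,320) if n=="scene" else (270,110,430,290)
    im=cv2.resize(f['image'][y0:y1,x0:x1,::-1],None,fx=3.3,fy=3.3,interpolation=cv2.INTER_CUBIC);cv2.imwrite(f'pics/{n}_crop.png',im)
E
```

```text
scene (280, 184) [ 0.573 -0.167  0.176]
scene (317, 270) [0.66  0.244 0.11 ]
scene (370, 265) [0.462 0.265 0.051]
scene (345, 238) [0.482 0.141 0.091]
scene (377, 236) [ 0.305  0.104 -0.002]
scene (363, 278) [0.501 0.281 0.023]
side (388, 222) [ 0.556 -0.191  0.188]
side (340, 150) [0.619 0.203 0.129]
side (312, 180) [0.473 0.149 0.096]
side (291, 160) [0.453 0.274 0.096]
side (337, 188) [0.558 0.116 0.039]
side (358, 208) [ 0.567 -0.014  0.058]
```

View pics/scene_crop.png

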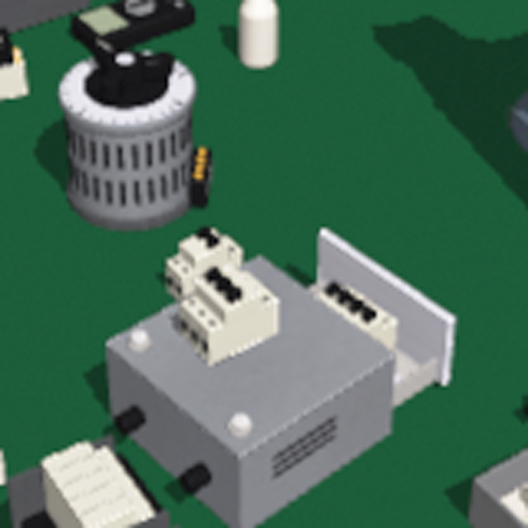

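View pics/side_crop.png

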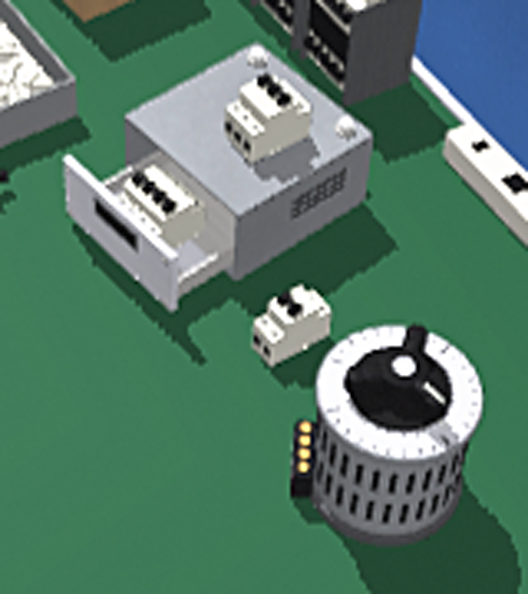

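```bash
python3 - <<'E'
from plant import robot
from h import *
q=robot.inverse_kinematics([0.55,-0.235,0.40],[np.pi,0,-0.29]);print(q)
robot.goto([0.55,-0.235,0.40],[np.pi,0,-0.29])
f=robot.grab_frame("wrist");pickle.dump(f,open("w1.pkl","wb"));cv2.imwrite("pics/w1.png",f['image'][:,:,::-1]);print(robot.sense()['t'],(-f['R'].T@f['t']).round(3))
E
```

```text
[-0.47972098  0.40795953  1.17146079  1.53594703 -0.37715911  1.4483129
  0.41851067]
3.575 [ 0.57  -0.169  0.531]
```

View pics/w1.png

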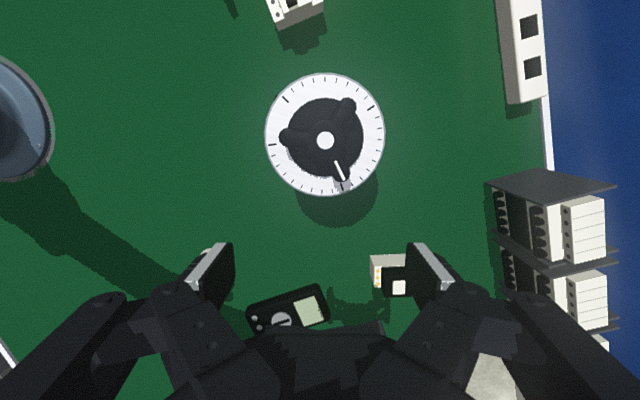

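```bash
python3 - <<'E'
from h import *
f=pickle.load(open('w1.pkl','rb'));im=f['image'].astype(int)
# dial: white circle
roi=np.zeros((400,640),np.uint8);roi[60:215,250:400]=1
w=((im.min(2)>150)&(roi>0)).astype(np.uint8)
cs,_=cv2.findContours(w,cv2.RETR_EXTERNAL,cv2.CHAIN_APPROX_NONE);c=max(cs,key=cv2.contourArea)
h=cv2.convexHull(c)[:,0]
P=plane(f,h,0.152)[:,:2]
A=np.c_[2*P,np.ones(len(P))];s=np.linalg.lstsq(A,(P**2).sum(1),rcond=None)[0];print('dial centre',s[:2],'r',np.sqrt(s[2]+s[0]**2+s[1]**2),cv2.contourArea(c))
# black knob from range height
C=cloud(f);k=(C[...,2]>0.178)&(roi>0);print(k.sum(),np.nanmean(C[...,2][k]))
ctr=s[:2]
X=C[k][:,:2]-ctr;r=np.hypot(*X.T);a=np.arctan2(X[:,1],X[:,0]);m=(r>0.034)&(r<.06)
print(np.histogram(np.degrees(a[m]),bins=36,range=(-180,180))[0])
print('phase3',np.degrees(np.angle(np.exp(3j*a[m]).mean())/3)+np.array([0,120,-120]), abs(np.exp(3j*a[m]).mean()))
# white line
cent=proj(f,[[*ctr,.19]])[0];print('axis px',cent)
l=((im.min(2)>130)&(roi>0)).astype(np.uint8)
n,lab,st,ce=cv2.connectedComponentsWithStats(l)
for i in range(1,n):
    if st[i,4]>8:
        p=plane(f,ce[i],.19)[0];print(st[i],ce[i].round(1),p[:2].round(4),np.degrees(np.arctan2(p[1]-ctr[1],p[0]-ctr[0])))
cv2.imwrite('pics/w1c.png',cv2.resize(f['image'][60:210,250:400,::-1],None,fx=4,fy=4,interpolation=cv2.INTER_CUBIC))
for n in('side','scene'):
    f=pickle.load(open(n+'0.pkl','rb'));C=cloud(f);im=f['image'].astype(int)
    # variac circle top edges
    B=(abs(C[...,0]-.45)<.2)
    top=(abs(C[...,2]-.112)<.006)&(C[...,0]>.45)&(C[...,0]<.85)&(C[...,1]>.03)&(C[...,1]<.45)
    t=top.astype(np.uint8);t=cv2.morphologyEx(t,cv2.MORPH_OPEN,np.ones((3,3),np.uint8))
    cs,_=cv2.findContours(t,cv2.RETR_EXTERNAL,cv2.CHAIN_APPROX_NONE);c=max(cs,key=cv2.contourArea)
    P=plane(f,cv2.convexHull(c)[:,0],.112)[:,:2].astype(np.float32);R=cv2.minAreaRect(P);print(n,'top',R,cv2.boxPoints(R).round(3).tolist())
    # drawer plate top edge
    pl=(C[...,2]>.092)&(C[...,2]<.112)&(C[...,0]>.38)&(C[...,0]<.56)&(C[...,1]>.05)&(C[...,1]<.4)&(im.min(2)>120)
    v,u=np.nonzero(pl);
    Q=plane(f,np.c_[u,v],.102)[:,:2].astype(np.float32)
    if len(Q)>5:print(n,'plate',len(Q),cv2.minAreaRect(Q), cv2.boxPoints(cv2.minAreaRect(Q)).round(3).tolist())
    # orange terminals
    o=(im[...,0]>150)&(im[...,2]<110)&(im[...,0]-im[...,2]>80)&(C[...,0]>.4)&(C[...,0]<.6)&(C[...,1]>-.3)&(C[...,1]<0)
    print(n,'term',o.sum(),np.nanmean(C[o],0) if o.any() else '', np.argwhere(o).mean(0))
E
```

```text
dial centre [ 0.5698353  -0.19316572] r 0.07807320435853186 6076.5
2659 0.18897549033371316
[  0   0   0   0   0   0   0   0  35 103 103  36   0   0   0   0   0   0
   0   0  49 125 122  37   0   0   0   0   0   0   0   0  46 115 106  35]
phase3 [ 39.61394825 159.61394825 -80.38605175] 0.9153271081630694
axis px [324.83709769 139.40062489]
[ 264   73  122  123 6568] [324.5 131.4] [ 0.5719 -0.1843] 76.59055860677445
[317 131  17  19 251] [325.  139.9] [ 0.5698 -0.1938] -89.99385330055486
side top ((0.6500795483589172, 0.2181500792503357), (0.20064367353916168, 0.2033386379480362), 9.650540351867676) [[0.5339999794960022, 0.3019999861717224], [0.5680000185966492, 0.10100000351667404], [0.765999972820282, 0.13500000536441803], [0.7319999933242798, 0.33500000834465027]]
side plate 213 ((0.5172733664512634, 0.19948023557662964), (0.12496800720691681, 0.2085542231798172), 10.440302848815918) [[0.43700000643730164, 0.29100000858306885], [0.4749999940395355, 0.0860000029206276], [0.5979999899864197, 0.1080000028014183], [0.5600000023841858, 0.31299999356269836]]
side term 10 [ 0.5043787  -0.14210006  0.04478205] [243.9 362.2]
scene top ((0.6562153697013855, 0.22727255523204803), (0.2018900364637375, 0.20335285365581512), 10.026337623596191) [[0.5389999747276306, 0.3100000023841858], [0.574999988079071, 0.10999999940395355], [0.7730000019073486, 0.14499999582767487], [0.7379999756813049, 0.3449999988079071]]
scene plate 264 ((0.5237802267074585, 0.20734113454818726), (0.11445333808660507, 0.19908617436885834), 10.060345649719238) [[0.44999998807907104, 0.29499998688697815], [0.48500001430511475, 0.0989999994635582], [0.5979999899864197, 0.11900000274181366], [0.5630000233650208, 0.3149999976158142]]
scene term 19 [ 0.50129276 -0.14624527  0.04468723] [209.05263158 300.10526316]
```

View pics/w1c.png

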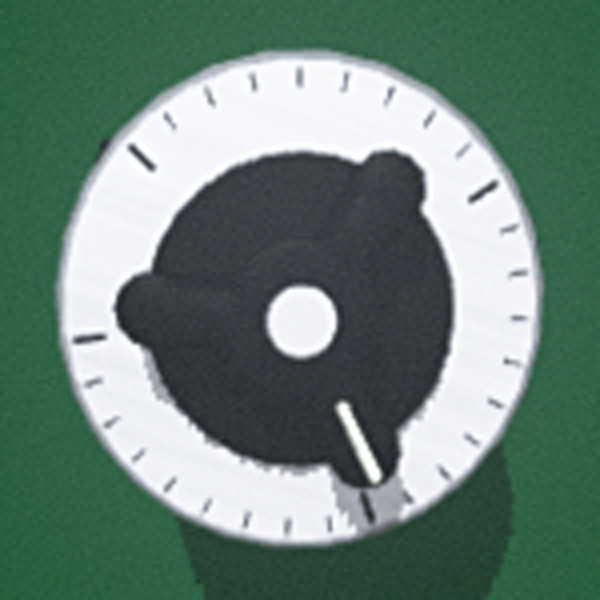

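The wrist view shows the hub cap at (325,140). The arms bear 40°, 160° and −80°, with the white line on the −80° arm, and the terminal block puts the zero pointer at about 119°. That leaves about 199° to turn. I'll insert the closed fingertips in the gap at −20° and push the 40° arm round.

```bash
cat > k.py <<'E'
from plant import robot
from h import *
A=np.array([.5698,-.1935]);RR=.046;Z=.180
def P(d,z=Z,r=RR): return [A[0]+r*np.cos(np.radians(d)),A[1]+r*np.sin(np.radians(d)),z]
def tang(d): d=np.radians(d);return np.array([-np.sin(d),np.cos(d),0])
E
python3 - <<'E'
from k import *
robot.grip(0.0)
robot.goto(P(-20.4,.24),[np.pi,0,-.29]);
b=np.array(robot.sense()['wrist_force']);np.save('b.npy',b);print('base',b)
print('touch',robot.move_straight(P(-20.4),vel=.08,contact_N=6))
s=robot.sense();print(s['t'],s['tcp_pos'],s['opening'],s['wrist_force']-b)
for d in range(-10,36,15):
    h=robot.move_straight(P(d),vel=.08,contact_N=15);s=robot.sense();F=s['wrist_force']-b
    print(d,h,round(s['t'],2),F.round(1),'tan',round(F@tang(d),1))
    if h:break
E
```

```text
base [0.38904379 0.29663111 0.14761011]
touch False
5.975 [ 0.61317879 -0.20988774  0.1803887 ] -0.0012438461519410791 [-0.86830445 -0.27338435 -0.04807393]
-10 False 6.23 [-0.2  0.1 -0.6] tan 0.0
5 False 6.53 [-0.4 -0.6  0.2] tan -0.5
20 False 6.83 [-0.2 -0.8  1. ] tan -0.7
35 False 7.13 [ 0.  -1.1 -0.5] tan -1.0
```

```bash
python3 - <<'E'
from k import *
b=np.load('b.npy')
for d in range(45,181,15):
    h=robot.move_straight(P(d),vel=.08,contact_N=15);s=robot.sense();F=s['wrist_force']-b
    print(d,h,round(s['t'],2),F.round(1),'tan',round(F@tang(d),1),np.hypot(*(s['tcp_pos'][:2]-A)).round(4))
    if h:break
for n in ("scene","side","wrist"):
    f=robot.grab_frame(n);pickle.dump(f,open(n+"2.pkl","wb"))
    im=f['image'][:,:,::-1]
    if n!="wrist":
        c=proj(f,[[*A,.17]])[0].astype(int);im=cv2.resize(im[c[1]-45:c[1]+45,c[0]-45:c[0]+45],None,fx=5,fy=5)
    cv2.imwrite(f"pics/{n}2.png",im)
E
```

```text
45 False 7.38 [-0.6  0.6  0.2] tan 0.8 0.0464
60 False 7.68 [-0.  -0.8 -0.1] tan -0.4 0.0464
75 False 7.98 [-0.8 -0.  -0.8] tan 0.7 0.0463
90 False 8.28 [ 0.2 -0.1  0.3] tan -0.2 0.0464
105 False 8.58 [0.7 0.1 0.2] tan -0.7 0.0462
120 False 8.88 [-0.4 -0.4 -0.3] tan 0.5 0.0462
135 False 9.18 [-0.8 -0.2  0.4] tan 0.7 0.0462
150 False 9.48 [ 0.5 -0.8 -0.2] tan 0.5 0.0462
165 False 9.78 [ 0.  -0.4 -0.5] tan 0.4 0.0462
180 False 10.08 [-0.3  0.4  0.1] tan -0.4 0.0464
```

View pics/wrist2.png

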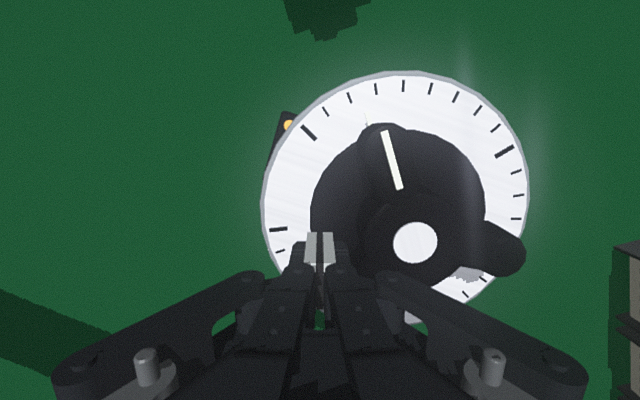

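View pics/side2.png

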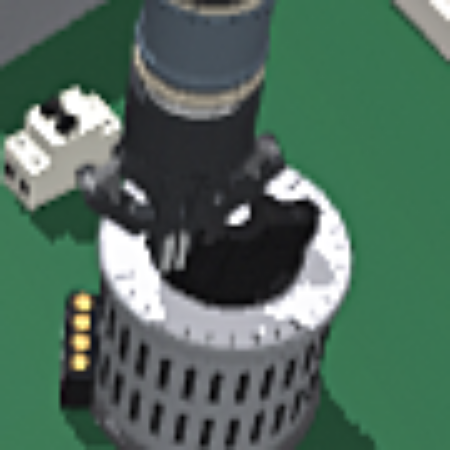

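The knob has followed: the white line now points at (385,132) from the hub at (415,242), a bearing of about 89°, so about 30° remain. Next is the click, in small steps.

```bash
python3 - <<'E'
from k import *
b=np.load('b.npy')
d=180
while d<222:
    d+=2
    h=robot.move_straight(P(d),vel=.03,contact_N=14);s=robot.sense();F=s['wrist_force']-b
    X=s['tcp_pos'][:2]-A; a=np.degrees(np.arctan2(X[1],X[0]))%360
    print(d,h,round(s['t'],2),F.round(1),'tan',round(F@tang(d),1),a.round(1))
    if h or -(F@tang(d))>12: break
E
```

```text
182 False 10.48 [-1.8  1.3 -0.3] tan -1.4 181.5
184 False 10.73 [-0.7  2.4  0.3] tan -2.5 183.7
186 False 10.98 [-0.4  2.  -0.4] tan -2.0 186.1
188 False 11.23 [-0.2  1.1 -0.5] tan -1.1 188.3
190 False 11.48 [-0.2  2.5 -1.3] tan -2.5 190.1
192 False 11.73 [-2.4  4.5  0.2] tan -4.9 191.3
194 False 11.98 [-1.1  5.1  1.4] tan -5.2 192.4
196 False 12.23 [-1.3  8.5  3.4] tan -8.5 193.4
198 False 12.48 [-1.9  8.2  3. ] tan -8.4 194.9
200 False 12.73 [-2.1  7.4  2. ] tan -7.7 197.2
202 False 12.98 [ 0.1  4.2 -0.8] tan -3.8 201.0
204 False 13.23 [-0.1  0.5 -0.3] tan -0.5 205.9
206 False 13.48 [-1.8  1.6  1.6] tan -2.2 206.3
208 False 13.73 [-4.8  3.9  5.8] tan -5.7 206.8
210 False 13.98 [-7.4  6.7  7.6] tan -9.5 207.1
212 False 14.23 [-10.1  10.9  10.9] tan -14.6 207.4
```

```bash
python3 - <<'E'
from k import *
b=np.load('b.npy')
def rep(d):
    s=robot.sense();F=s['wrist_force']-b;X=s['tcp_pos'][:2]-A
    print(d,round(s['t'],2),F.round(1),'tan',round(F@tang(207),1),(np.degrees(np.arctan2(X[1],X[0]))%360).round(1))
robot.move_straight(P(213.5),vel=.03);rep(213.5)
for i in range(4): robot.sleep(.2);rep('hold')
robot.move_straight(P(205),vel=.05);rep('back')
robot.move_straight(P(190),vel=.06);rep('back')
robot.move_straight(P(190,.26),vel=.15)
f=robot.grab_frame("wrist");pickle.dump(f,open("w3.pkl","wb"));cv2.imwrite("pics/w3.png",f['image'][:,:,::-1]);rep('up')
E
```

```text
213.5 14.48 [-11.1  11.   12.8] tan -14.8 207.6
hold 14.68 [-11.   12.2  13.1] tan -15.8 207.5
hold 14.88 [-10.8  12.1  12.3] tan -15.7 207.6
hold 15.08 [-11.9  12.4  13. ] tan -16.4 207.6
hold 15.28 [-11.7  12.4  13.2] tan -16.4 207.6
back 15.57 [-0.8  0.4 -0.4] tan -0.7 205.8
back 15.92 [-0.5 -0.1  0.1] tan -0.1 189.6
up 16.65 [ 0.1 -0.6  0.5] tan 0.5 189.2
```

View pics/w3.png

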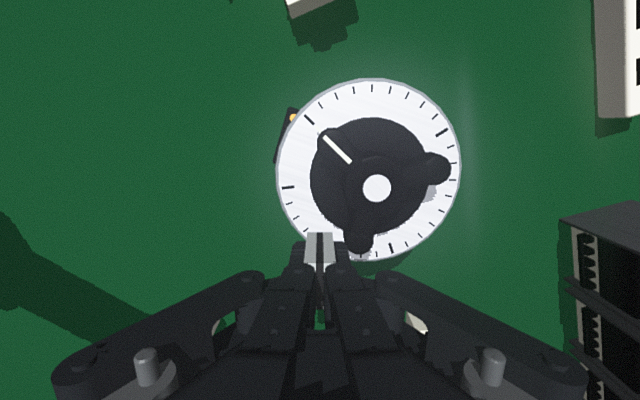

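The pointer tip at (322,135) lines up with the zero tick at (308,120): bearing 119°, as predicted, with the hand clear. Now the drawer.

```bash
python3 - <<'E'
from plant import robot
from h import *
yaw=np.radians(100);p=[.415,.185,.32]
for y in (yaw,yaw-np.pi):
    for z in (.32,.08): print(y,robot.inverse_kinematics([p[0],p[1],z],[np.pi,0,y]))
robot.goto(p,[np.pi,0,yaw])
f=robot.grab_frame("wrist");pickle.dump(f,open("w4.pkl","wb"));cv2.imwrite("pics/w4.png",f['image'][:,:,::-1]);print(robot.sense()['t'])
E
```

```text
1.7453292519943295 [-1.45601564e+00 -1.37388055e-03  9.68079605e-01  1.96017828e+00
  1.22298756e-03  1.18219346e+00  1.25692939e+00]
1.7453292519943295 [-1.11820653  0.43173914  0.75720142  2.22428937 -0.4920542   0.65404029
  1.73869856]
-1.3962634015954636 [-1.77973129 -0.02848299  1.28675813  1.9660826   0.02952735  1.18364641
 -1.90049657]
-1.3962634015954636 [-1.41770399  0.7251192   1.27208104  2.23560713 -0.93416438  0.90800058
 -0.93938281]
18.2
```

View pics/w4.png

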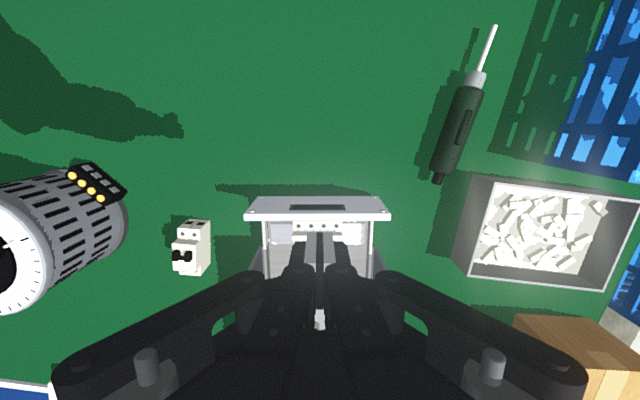

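The wrist view looks back toward the robot. The drawer face spans about (245,213) to (390,213) at its top edge, with the pull slot at (318,207), and it is nearly square to the tool.

```bash
python3 - <<'E'
from h import *
f=pickle.load(open('w4.pkl','rb'));C=cloud(f)
m=np.zeros((400,640),bool);m[192:226,240:396]=1
k=m&(C[...,2]>.03)&(C[...,2]<.097)&(C[...,0]<.5)
# face points: keep front-most
ax=np.array([np.cos(np.radians(10)),np.sin(np.radians(10))]);lat=np.array([-ax[1],ax[0]])
d=C[...,:2]@ax;l=C[...,:2]@lat
print(np.percentile(d[k],[1,10,30,50,70,90]).round(4))
kk=k&(d<np.percentile(d[k],30)+.006)
p=np.polyfit(l[kk],d[kk],1);print('face d at mid',np.polyval(p,l[kk].mean()),'tilt deg',np.degrees(np.arctan(p[0])),'lat',l[kk].min(),l[kk].max())
mid=(l[kk].min()+l[kk].max())/2;print('mid',(mid*lat+np.polyval(p,mid)*ax).round(4))
e=plane(f,[(245,213),(390,213)],.102);print(e.round(3),e[:,:2]@ax)
for n in('side','scene'):
    g=pickle.load(open(n+'0.pkl','rb'))
cv2.imwrite('pics/w4c.png',cv2.resize(f['image'][180:260,230:410,::-1],None,fx=4,fy=4))
E
```

```text
[0.49   0.4906 0.4913 0.4915 0.4917 0.5155]
face d at mid 0.49134342021589206 tilt deg 0.04815419869657948 lat 0.010591449194341053 0.201376127231778
mid [0.4655 0.1897]
[[0.481 0.098 0.102]
 [0.449 0.282 0.102]] [0.49109597 0.49153393]
```

View pics/w4c.png

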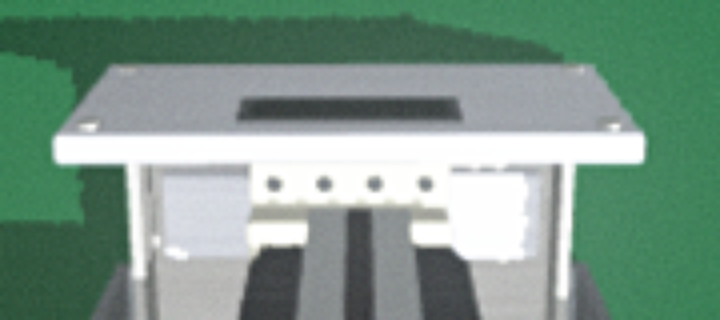

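```bash
cat > d.py <<'E'
from plant import robot
from h import *
ax=np.array([np.cos(np.radians(10)),np.sin(np.radians(10))]);lat=np.array([-ax[1],ax[0]])
def P(d,z=.076): return [*(d*ax+.106*lat),z]
E
python3 - <<'E'
from d import *
robot.move_straight(P(.446,.30),vel=.1)
robot.move_straight(P(.446),vel=.15,contact_N=8)
robot.sleep(.2);b=np.array(robot.sense()['wrist_force']);np.save('b2.npy',b);print('base',b,robot.sense()['t'],robot.sense()['tcp_pos'])
def rep(d,h):
    s=robot.sense();F=s['wrist_force']-b;print(d,h,round(s['t'],2),F.round(1),'ax',round(F[:2]@ax,1),(s['tcp_pos'][:2]@ax).round(4));return F
for d in (.47,.482,.495,.51,.525):
    h=robot.move_straight(P(d),vel=.06,contact_N=10);rep(d,h)
    if h:break
f=robot.grab_frame("side");c=[310,170];cv2.imwrite("pics/s5.png",cv2.resize(f['image'][110:230,250:400,::-1],None,fx=4,fy=4))
f=robot.grab_frame("wrist");cv2.imwrite("pics/w5.png",f['image'][:,:,::-1])
E
```

```text
base [-0.00079279  0.00546173 -0.70629855] 20.4 [0.4210604  0.18209931 0.07643587]
0.47 False 20.95 [-1.1  0.2  1.7] ax -1.0 0.4701
0.482 False 21.3 [ 0.7 -0.4  0.8] ax 0.6 0.4825
0.495 False 21.67 [0.1 0.5 0.2] ax 0.2 0.4959
0.51 False 22.07 [0.3 0.9 0.9] ax 0.5 0.5109
0.525 False 22.47 [ 0.  -0.2  0.6] ax -0.0 0.5259
```

View pics/s5.png

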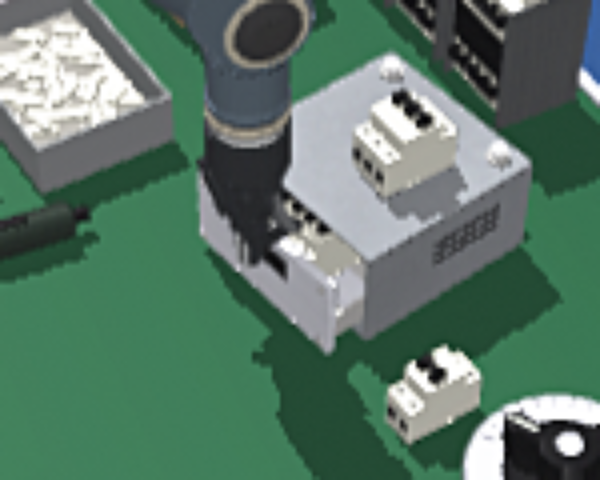

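View pics/w5.png

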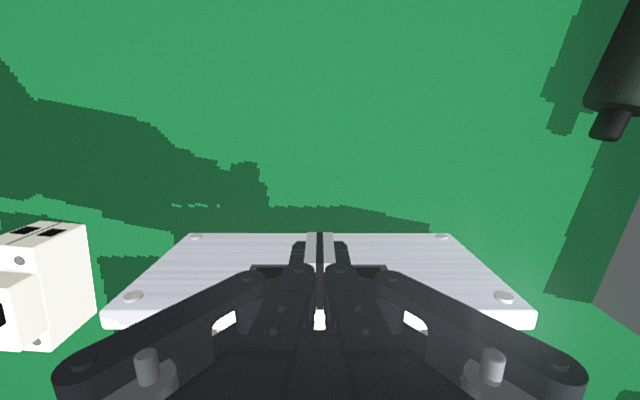

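The drawer is following squarely, with the fingers centred over the pull slot. Now the catch, in small steps.

```bash
python3 - <<'E'
from d import *
b=np.load('b2.npy')
def rep(d,h):
    s=robot.sense();F=s['wrist_force']-b;print(d,h,round(s['t'],2),F.round(1),'ax',round(F[:2]@ax,1),(s['tcp_pos'][:2]@ax).round(4));return F
d=.525
while d<.585:
    d=round(d+(.004 if d<.535 else .0015),4)
    h=robot.move_straight(P(d),vel=.03,contact_N=14);F=rep(d,h)
    if h or -F[:2]@ax>13.5:break
E
```

```text
0.529 False 22.85 [-0.6 -0.1  0.6] ax -0.6 0.5293
0.533 False 23.13 [-0.8 -0.8  0.5] ax -0.9 0.5335
0.537 False 23.42 [-0.2  0.1  1.5] ax -0.2 0.5376
0.5385 False 23.67 [-1.1  0.3  0.2] ax -1.0 0.5386
0.54 False 23.92 [-1.4 -0.   0.1] ax -1.4 0.54
0.5415 False 24.17 [-0.5 -0.2  1.4] ax -0.5 0.5416
0.543 False 24.42 [-1.2  0.3 -0. ] ax -1.1 0.5432
0.5445 False 24.67 [-0.9  0.4  0.6] ax -0.8 0.5447
0.546 False 24.92 [-1.5 -0.7  1.5] ax -1.6 0.5463
0.5475 False 25.17 [-1.6 -1.   2.3] ax -1.8 0.5473
0.549 False 25.42 [-4.4  0.1  4.2] ax -4.3 0.5482
0.5505 False 25.67 [-6.6 -1.6  6.3] ax -6.8 0.549
0.552 False 25.92 [-7.7 -0.3  5.3] ax -7.6 0.5501
0.5535 False 26.17 [-6.3 -0.7  5. ] ax -6.3 0.5518
0.555 False 26.42 [-2.1 -1.1 -0.7] ax -2.3 0.5546
0.5565 False 26.67 [ 0.4 -0.3  0.9] ax 0.4 0.558
0.558 False 26.92 [ 0.5 -0.2  1.5] ax 0.4 0.5586
0.5595 False 27.17 [-4.7 -0.7  4.7] ax -4.7 0.5588
0.561 False 27.42 [-8.  -1.4  8.1] ax -8.1 0.5587
0.5625 False 27.67 [-11.8  -2.4  10.5] ax -12.0 0.5587
0.564 False 27.92 [-15.   -2.7  12.8] ax -15.2 0.5587
```

```bash
python3 - <<'E'
from d import *
b=np.load('b2.npy')
def rep(d,h=0):
    s=robot.sense();F=s['wrist_force']-b;print(d,h,round(s['t'],2),F.round(1),'ax',round(F[:2]@ax,1),(s['tcp_pos'][:2]@ax).round(4));return F
robot.move_straight(P(.5645),vel=.03);rep(.5645)
for i in range(4): robot.sleep(.2);rep('hold')
robot.move_straight(P(.555),vel=.05);rep('back')
robot.move_straight(P(.485),vel=.1);rep('back')
robot.move_straight(P(.455,.30),vel=.15);rep('up')
robot.goto([.30,.42,.32],[np.pi,0,np.radians(100)])
for n in("scene","side"):
    f=robot.grab_frame(n);pickle.dump(f,open(n+"6.pkl","wb"));cv2.imwrite(f"pics/{n}6.png",f['image'][:,:,::-1])
    x0,y0,x1,y1=(230,150,400,320) if n=="scene" else (260,110,430,290)
    cv2.imwrite(f"pics/{n}6c.png",cv2.resize(f['image'][y0:y1,x0:x1,::-1],None,fx=3.2,fy=3.2,interpolation=cv2.INTER_CUBIC))
print(robot.sense()['t'])
# changed pixels of the range around loose items
for n in("scene","side"):
    a=pickle.load(open(n+"0.pkl","rb"));c=pickle.load(open(n+"6.pkl","rb"))
    g=(np.abs(a['image'].astype(int)-c['image']).max(2)>60).astype(np.uint8)*255;cv2.imwrite(f"pics/diff_{n}.png",g)
E
```

```text
0.5645 0 28.17 [-16.6  -3.   15.1] ax -16.9 0.5586
hold 0 28.37 [-16.8  -2.9  16.5] ax -17.0 0.5586
hold 0 28.57 [-16.3  -3.6  15. ] ax -16.7 0.5586
hold 0 28.77 [-17.7  -3.4  15.3] ax -18.0 0.5586
hold 0 28.97 [-16.5  -2.7  14.2] ax -16.7 0.5586
back 0 29.31 [-0.3 -0.4  1.4] ax -0.4 0.5559
back 0 30.16 [-0.3 -0.3  1.4] ax -0.3 0.4859
up 0 31.82 [-0.2  0.1  0.5] ax -0.2 0.4546
32.9667
```

View pics/side6c.png

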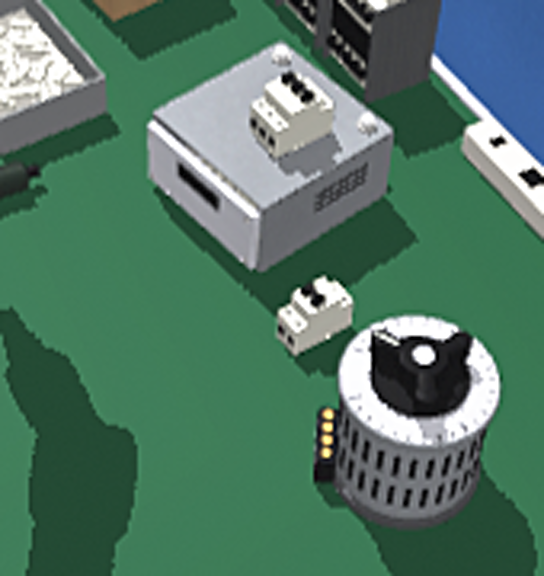

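View pics/scene6c.png

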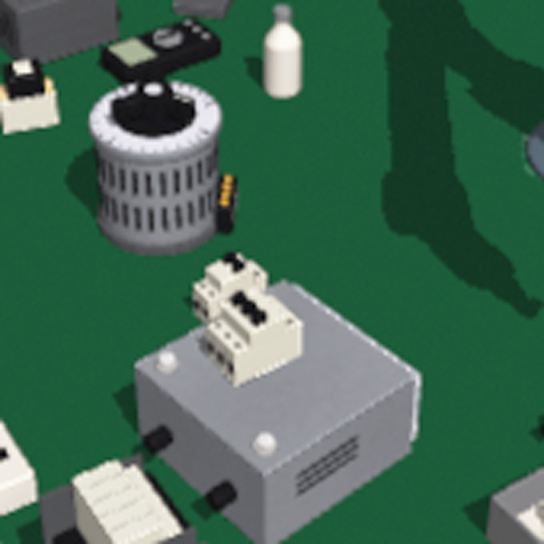

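View pics/diff_side.png

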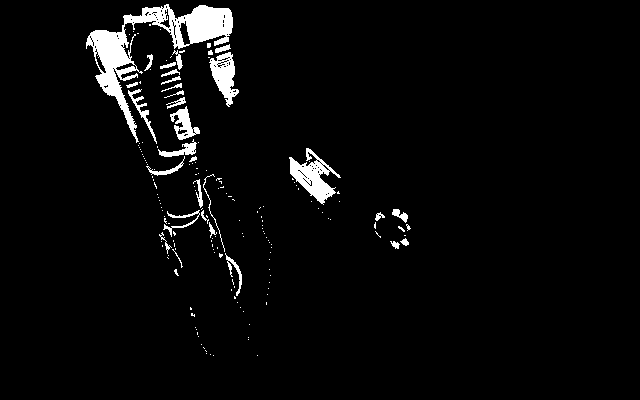

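The drawer is flush and the knob pointer is still at zero. In the difference image only the arm, the drawer (312,180) and the knob (392,228) changed, so nothing else moved. I'm handing in.

```bash
python3 -c "
from plant import robot
robot.close_job();print(robot.sense()['t'])"
```

```text
the job is handed in; nothing more can be done
the job is handed in; nothing more can be done
```

The knob is at its zero stop and the drawer is fully home. I did the knob first, then the drawer, and handed the job in at about 33 s of the 66 s allowed.

- **Knob:** I turned it about 199° anticlockwise with the closed fingertips. It went through the click and sat at its zero stop. I pressed it there with about 15–16 N along the turn (about 21 N in total) for roughly 1 s. After I let go, the pointer bore 119°, and I had worked out 118.5° for zero. In the final side view it was still there.
- **Drawer:** I pushed it in over its catch, which resisted with about 8 N and then snapped home. I pressed it against its stop with about 17 N along the slide (about 23 N in total) for roughly 1 s. After I let go, it was flush in both fixed camera views.
- **Rest of the bench:** comparing before and after pictures from the side camera, only the arm, the drawer and the knob had changed. I looked at the scene camera's final picture but not at its difference image.

The wrist sensor read near 0 N while the knob and drawer slid, where their friction should have shown about 2 N. The pictures showed both moving as intended. During the presses there was also an upward force of 13–16 N on the tool, which is included in the totals above. No other check failed or disagreed.

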